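Pry the snap-in back out of a box frame

TASK

The box frame lies face down with its back snapped in: put the flat lever's bent tip in the notch under the edge of the back and lever that end up until it springs clear of its catches and stays up, with the lever drawn out again; do not pull at the back while that end is still caught. Then take the back off by its hanging bar and set it down, not drop it, in the middle of the felt pad, bar upwards and square to the pad, with the lever lying flat on the bare bench. Leave everything else where it is.

Things in the scene. Friction and masses are not known exactly. Their poses are not given: they have to be found in the camera images.
- frame: deep aluminium box picture frame, 134 (x) x 178 (y) mm, face down on a plywood board, held fast. Origin on the bench under its middle, z up. Walls 9 mm thick, rim 58 mm up. The -y wall has the notch. Sprung steel catches, 16 mm wide with 45-degree faces, hook 3 mm over the back's ends: two strong in the -y wall at x = -40 and 40 mm, two weak in the +y wall. Hollow for 25 mm below the back
- notch (a point): middle of the outer edge of the notch's flat sill: frame x 0, y -89 mm, 40 mm above the bench; axes as the frame. The notch is a 44 mm wide (x) gap in the 9 mm wall, open at the top. Going in along +y the slot between sill (40 mm) and underside of the back (44 mm) is 4 mm high; the back's edge starts 1 mm inside the wall. The sill's outer edge is the fulcrum for the lever's heel
- back_bar (a point): middle of the steel hanging bar on the back, to lift it by: 80 mm long (x), 22 wide (y), 14 high; this point is 7 mm above the back's upper face, 34 mm from the back's middle, away from the notch. Axes as the back. With the notched end free, lifting the bar straight up with about 15 N snaps the other end out of its weak catches
- back_lip (a point): middle of the back's lower edge at the notched end (79 mm from its middle, underside). Seated it is 44 mm above the bench; pried up about 4 mm, which takes 15 to 25 N at the lever's tip, it springs past the catches, which snap in beneath; it then stays 10 to 17 mm up by itself, the other end still caught
- back_mid (a point): middle of the back, half-way through it: flat grey plastic panel 114 (x) x 158 (y) x 4 mm, about 0.18 kg. z out of the face with the hanging bar, y towards the bar's end, -y towards the notch. Seated, its upper face is 10 mm below the rim
- lever_grip (a point): grip point of the flat pry lever, near its centre of mass, at half the height (8 mm) of its dark wooden handle 100 long x 24 wide x 16 mm high, 40 mm behind the handle's front end. Lies on the bench; x towards the steel tip, z up. A flat steel bar 22 mm wide, 4 mm thick runs on from the handle. About 0.17 kg
- lever_heel (a point): heel of the lever: underside of its steel bar where the tip bends, 90 mm ahead of and 2 mm below the grip point; axes as the lever. From here the tip, 34 mm long, 22 mm wide, 2.5 mm thick, rises 28 degrees from the handle's line: with the tip level in the slot the handle slopes up 28 degrees, and pressing it down to level pries up about 10 mm or more
- lever_tip (a point): underside of the front edge of the lever's bent tip: 120 mm ahead of and 14 mm above the grip point in the lever's axes, which it shares
- pad_mid (a point): middle of the upper face of the grey felt pad, 200 (x) x 250 (y) x 4 mm, fixed on the bench; axes along its sides
- brush: flat dusting brush, about 160 mm long: pale wooden handle, metal collar and wide bristle head lying on the bench near the lever; origin under it, x towards the bristles. Leave it
- tape: brown tape roll lying flat, 90 mm across, 25 mm high. Leave it
- jar: small amber jar with a steel lid, 64 mm across, 75 mm high. Leave it
- marker: marker pen lying on the bench, about 130 mm long, 15 mm thick. Leave it
- corner_guard: L-shaped cardboard corner guard, 70 mm legs, 30 mm high. Leave it
Mind the look-alikes: they are no part of the job. What is shaped like the part that bears back_bar but blue is not meant. Leave any green look-alike of the part that bears lever_grip alone.

How it is judged:
On the way, in this order (a step that is already met when the one before it is completed fails the run):
1. the lever's tip, in the notch, bears on the back and has begun to raise its notched end (z of back_lip in the frame of frame above 0.0452 m and contact force between lever and back above 3 N and contact force between the fingers and back below 0.5 N and y of lever_tip in the frame of notch above 0.012 m and x of lever_tip in the frame of notch between -0.022 and 0.022 m), for 0.03 s.
2. the notched end stands clear above its catches by itself, untouched, the lever drawn out (z of back_lip in the frame of frame above 0.0515 m and horizontal distance between back_mid and frame below 0.02 m and contact force between each of lever, the fingers and back below 0.1 N and y of lever_tip in the frame of notch below 0 m), for 0.2 s.
At the end, for the whole second after the job is handed in: The back lies flat on the felt pad, hanging bar upwards, its middle within 30 mm of the pad's middle and its long sides within 0.2 rad of the pad's, at rest; the lever lies flat on the bare bench (not on the pad), at rest; both released (horizontal distance between back_mid and pad_mid below 0.03 m and angle between the y axis of back_mid and the y axis of pad_mid, either way round below 0.2 rad and height (world z) of back_mid below 0.0085 m and angle between back_mid's own z axis and vertical below 0.06 rad and linear speed of each of back, lever below 0.02 m/s and height (world z) of lever_grip below 0.0105 m and angle between lever_grip's own z axis and vertical below 0.1 rad and contact force between the fingers and back below 0.1 N and contact force between the fingers and lever below 0.1 N); the robot touches nothing.
It fails at once if the gripper pulls at the back (over 3 N) while its notched end is still in the catches (contact force between the fingers and back above 3 N and z of back_lip in the frame of frame below 0.05 m and horizontal distance between back_mid and frame below 0.02 m).
It fails at once if the back, out of the frame, is dropped (faster than 0.7 m/s while not held) (horizontal distance between back_mid and frame above 0.1 m and contact force between the fingers and back below 0.1 N and linear speed of back above 0.7 m/s).
It fails at once if a bystander is moved by more than 40 mm (distance of any of brush, tape, jar, marker, corner_guard from where it was at the start of the episode above 0.04 m).
It also fails if it takes over 69 s, if anything falls off the work surface, if the arm or the gripper's body presses on something with over 40 N, if the wrist force passes 120 N, or if a joint passes its speed limit or range.

ROBOT

A 7-joint arm with a two-finger parallel gripper is mounted at the origin on the work surface. World frame = base frame: x ahead of the robot, y to its left, z up, the work surface at z = 0. Lengths are in m, angles in rad, forces in N, time in s.
With the tool pointing down it reaches from about 0.425 to 0.925 m from the base axis. Payload 6.8 kg.
Tool frame: the origin (TCP) lies on the front face of the gripper's body, between the roots of the fingers; the fingertips stand 73 mm ahead of it and the grasp point (between the pads) lies 54 mm ahead of it (env.nose_length is the distance from the TCP to the fingertips, in m); z points along the fingers, y is the direction in which the jaws open and shut (so a half turn about z gives the same grasp; the last joint's range is limited). The gripper opens to 85 mm and grips with 20 to 120 N. Pads are 22 mm wide; open, the fingers measure 114 mm over their backs; the gripper's body (76 mm by 85 mm) begins 54 mm behind the grasp point. The pads swing forward as they close: fully open they stand 13 mm farther back than shut.
Start: joints at [-1.253, 0.477, 0.022, 1.555, -0.011, 1.109, -0.083], TCP at [0.279, 0.615, 0.304] pointing down, gripper open.
Joint ranges: [-2.96, 2.96], [-0.34, 2.1], [-1.41, 1.46], [0.24, 2.44], [-1.37, 4.51], [0.17, 1.92], [-2.96, 2.96]. Speed limits (rad/s): [2.39, 2.39, 3.14, 3.14, 3.14, 3.14, 3.14].

INTERFACE

Orientations are given as a unit quaternion [w, x, y, z].
In Python, from cell import env, kin, camera, calibration, job gives the robot as it stands. The module is installed in compiled form; this text tells all that it offers. Calls block until the motion is done:
- env.reach(position, orientation): joint-space move of the TCP to a pose.
- env.movel(position, velocity=0.15, rot=None, stop_force=None): straight line of the TCP; rot=None keeps the orientation; velocity is the mean speed in m/s. With stop_force (N) it stops when the force on the tool has changed by that much, and returns True; else False.
- env.goto_joints(angles): joint-space move.
- env.grip(opening, f_grip=None): finger opening in m; f_grip is the grip in N (None keeps the last); returns when the fingers have stopped.
- env.dwell(seconds).
- kin.inverse_kinematics(position, orientation): joint angles nearest the present ones, or None.
- env.get_state(): the state.
- camera(name): name is "scene" or "top" or "wrist"; returns (picture, depth): 480x640x3 uint8, blue, green, red; 480x640 float32, m along the optical axis (not along the pixel's ray), 0 where there is no reading.
- calibration(name): a dict with "fx", "fy", "cx", "cy" (pixels), "rvec" (rotation vector, rad) and "tvec" (3), from world to camera coordinates, as OpenCV has them. Camera axes: x right, y down, z forward; pixel columns grow to the right and rows downward; lengths in m; the calibration is good to about 2 mm. A picture is of the moment at which its call begins: read the wrist's pose just before it. calibration takes no time and is no camera call; for the wrist camera it gives the pose at the moment of the call.
A pose or a line that the arm cannot do raises env.PlanningError and nothing moves.
- job.job_done(): hands the job in, once; it reports no verdict.
The state is a dict: "time": time; "qpos": joint angles; "joint_velocities": joint speeds; "joint_torque": joint torques, N m; "tcp_pos": TCP position; "orientation": TCP orientation; "force": force on the tool from outside, world axes, zero at the start; "torque": the same for the moment, N m; "opening": finger opening in m.
Only numpy, scipy, OpenCV 4.12 (cv2) and the standard library are available. Lean on these libraries where they do the work, as an engineer would, in place of code of your own. Each camera call takes 0.05 s, during which the arm holds its last target.

## Working session

There is one attempt and no reset: what is moved stays moved. The work goes in short steps, each a Python script; the robot and the scene stay as the last script left them, time stands still between calls to the robot, and variables do not carry over. Pictures are saved under pics/ and viewed, and the job is handed in when it is done.

```bash
mkdir -p pics; ls; python3 - <<'E'
from cell import env,kin,camera,calibration,job
import cv2,numpy as np
for n in ["scene","top","wrist"]:
    im,d=camera(n); cv2.imwrite(f"pics/{n}0.png",im); np.save(f"pics/{n}0.npy",d)
    c=calibration(n); R=cv2.Rodrigues(np.array(c["rvec"]))[0]; print(n,{k:np.round(c[k],1) for k in("fx","fy","cx","cy")},(-R.T@np.array(c["tvec"]).ravel()).round(3),R[2].round(2))
s=env.get_state();print(s)
E
```

```text
pics
scene {'fx': np.float64(586.2), 'fy': np.float64(586.2), 'cx': np.float64(316.0), 'cy': np.float64(242.4)} [1.526 0.52  0.764] [-0.76 -0.4  -0.51]
top {'fx': np.float64(575.8), 'fy': np.float64(575.8), 'cx': np.float64(316.9), 'cy': np.float64(241.9)} [0.355 0.003 1.317] [ 0.1  -0.02 -1.  ]
wrist {'fx': np.float64(356.8), 'fy': np.float64(356.8), 'cx': np.float64(318.0), 'cy': np.float64(234.6)} [0.215 0.643 0.372] [ 0.25 -0.11 -0.96]
{'time': 0.15, 'qpos': array([-1.25307892,  0.47760531,  0.02234832,  1.55618777, -0.01149699,
        1.10929059, -0.08306701]), 'joint_velocities': array([ 2.75360362e-04, -1.68408550e-03,  2.34868101e-05, -3.89370306e-03,
        7.19347623e-04,  3.27653713e-04, -2.24867289e-03]), 'joint_torque': array([ 2.25471624e-03, -5.96927941e+01,  1.61006916e+00, -2.81487876e+01,
        1.26472538e-02,  6.55981188e-03,  5.74398359e-05]), 'tcp_pos': array([0.27867833, 0.61441542, 0.30316776]), 'orientation': array([-9.58235787e-05,  2.11278829e-01,  9.77425594e-01, -6.74643366e-04]), 'force': array([-0.73049141,  0.0789037 , -0.5084862 ]), 'torque': array([-0.00862245, -0.04369678,  0.00923296]), 'opening': 0.08543585451655517}
```

View pics/top0.png

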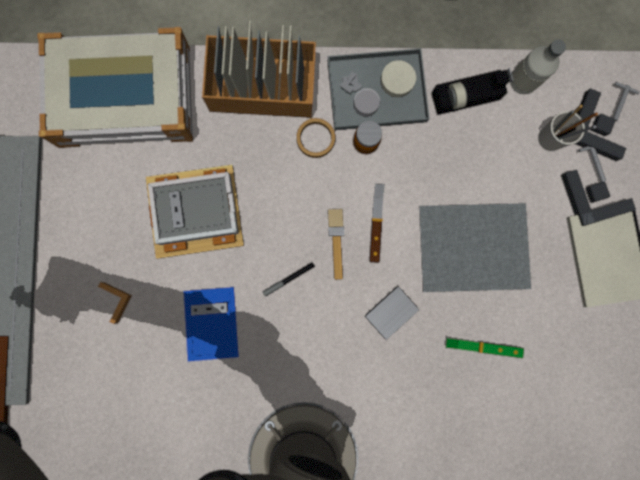

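View pics/scene0.png

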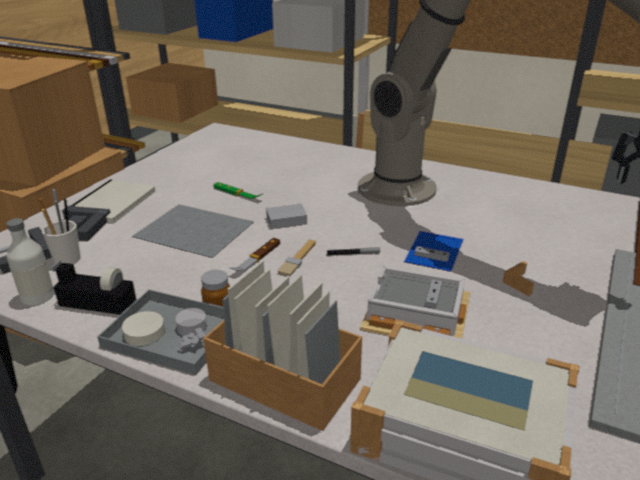

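View pics/wrist0.png

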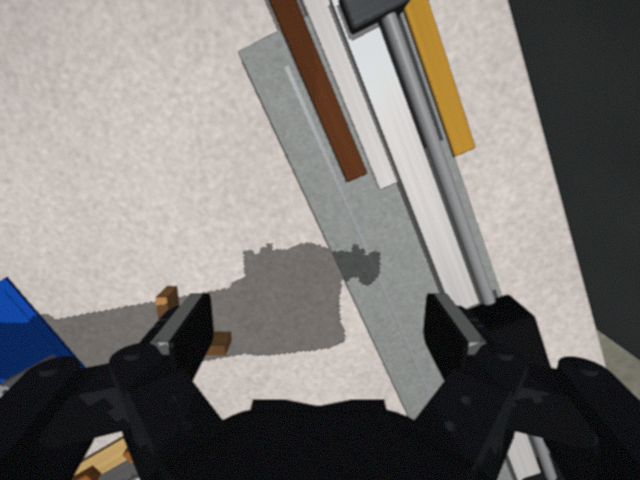

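```bash
cat > h.py <<'E'
from cell import env,kin,camera,calibration,job
import cv2,numpy as np
from scipy.spatial.transform import Rotation as Ro
def cast(c,uv,z):
    R=cv2.Rodrigues(np.array(c["rvec"],float))[0];t=np.array(c["tvec"],float).ravel()
    uv=np.atleast_2d(np.array(uv,float));C=-R.T@t
    r=np.c_[(uv[:,0]-c["cx"])/c["fx"],(uv[:,1]-c["cy"])/c["fy"],np.ones(len(uv))]@R
    return C+r*((z-C[2])/r[:,2])[:,None]
def proj(c,P):
    R=cv2.Rodrigues(np.array(c["rvec"],float))[0];t=np.array(c["tvec"],float).ravel()
    p=np.atleast_2d(P)@R.T+t
    return np.c_[p[:,0]/p[:,2]*c["fx"]+c["cx"],p[:,1]/p[:,2]*c["fy"]+c["cy"]]
def quat(x,y=None,z=None):
    pass
def q_from(M):
    q=Ro.from_matrix(M).as_quat();return np.array([q[3],*q[:3]])
def m_from(q): return Ro.from_quat([q[1],q[2],q[3],q[0]]).as_matrix()
def down(a):
    "tool pointing down, tool y (jaw dir) at angle a in world xy"
    y=np.array([np.cos(a),np.sin(a),0]);z=np.array([0,0,-1.]);return q_from(np.c_[np.cross(y,z),y,z])
E
python3 - <<'E'
import cv2
im=cv2.imread('pics/top0.png')
cv2.imwrite('pics/c1.png',cv2.resize(im[155:265,135:255],None,fx=5,fy=5,interpolation=cv2.INTER_CUBIC))
cv2.imwrite('pics/c2.png',cv2.resize(im[170:300,310:410],None,fx=4.5,fy=4.5,interpolation=cv2.INTER_CUBIC))
from h import *
c=calibration("top")
print(cast(c,[(376,185),(375,261),(196,208),(475,247),(336,245),(397,312),(367,137),(316,137)],0.0).round(3))
E
```

```text
[[ 0.615 -0.167  0.   ]
 [ 0.438 -0.163  0.   ]
 [ 0.559  0.248  0.   ]
 [ 0.471 -0.395  0.   ]
 [ 0.475 -0.074  0.   ]
 [ 0.322 -0.213  0.   ]
 [ 0.729 -0.147  0.   ]
 [ 0.728 -0.027  0.   ]]
```

View pics/c1.png

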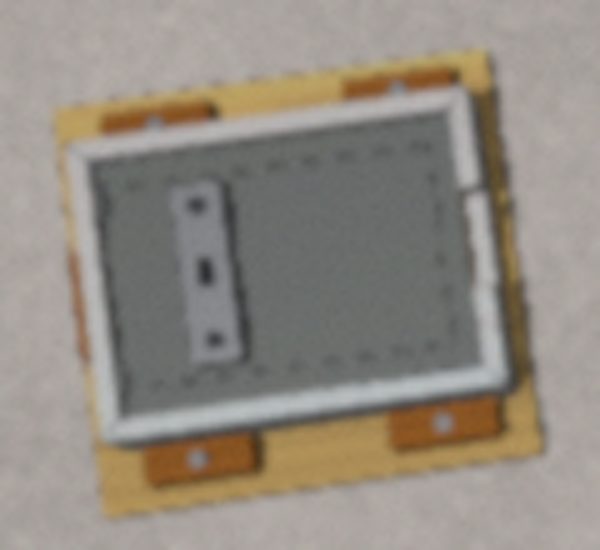

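View pics/c2.png

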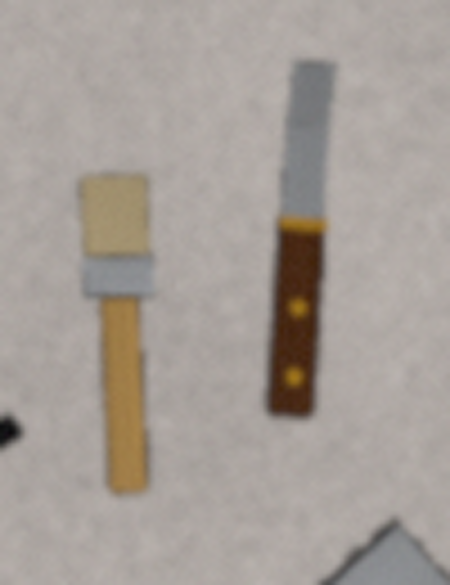

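```bash
python3 - <<'E'
from h import *
t0=env.get_state()["time"]
def snap(n):
    c=calibration("wrist"); im,d=camera("wrist"); cv2.imwrite(f"pics/{n}.png",im); np.save(f"pics/{n}.npy",d)
    np.savez(f"pics/{n}_c.npz",**{k:np.array(v) for k,v in c.items()})
env.reach([0.53,0.25,0.34],down(np.pi/2)); env.dwell(0.15);snap("wf");print(env.get_state()["time"]-t0, env.get_state()["qpos"])
env.reach([0.48,-0.13,0.30],down(np.pi/2)); env.dwell(0.15);snap("wl");print(env.get_state()["time"]-t0,env.get_state()["qpos"])
im,d=camera("top"); cv2.imwrite("pics/top1.png",im)
E
```

```text
1.8333000000000002 [-0.63318901  0.29810748  0.1053945   1.73905298 -0.03480453  1.10643514
  1.05560757]
3.4667 [-0.16118175  0.18858657  0.3409102   1.99420344 -0.07614204  0.97067154
  1.78992042]
```

View pics/wf.png

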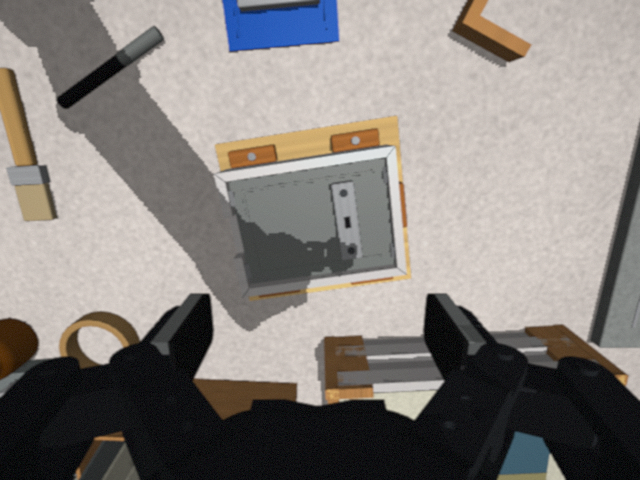

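View pics/wl.png

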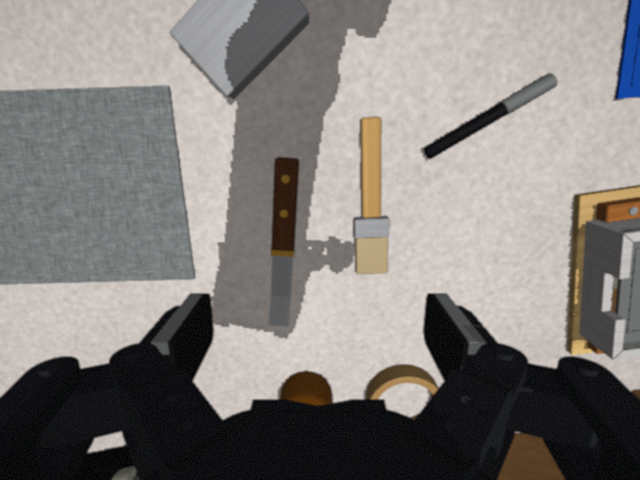

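```bash
python3 - <<'E'
import cv2
im=cv2.imread('pics/wf.png')
cv2.imwrite('pics/c3.png',cv2.resize(im[110:310,205:420],None,fx=3.5,fy=2.9,interpolation=cv2.INTER_CUBIC))
im=cv2.imread('pics/wl.png')
cv2.imwrite('pics/c4.png',cv2.resize(im[150:335,245:345],None,fx=3.2,fy=3.2,interpolation=cv2.INTER_CUBIC))
E
```

```text
(no output)
```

View pics/c3.png

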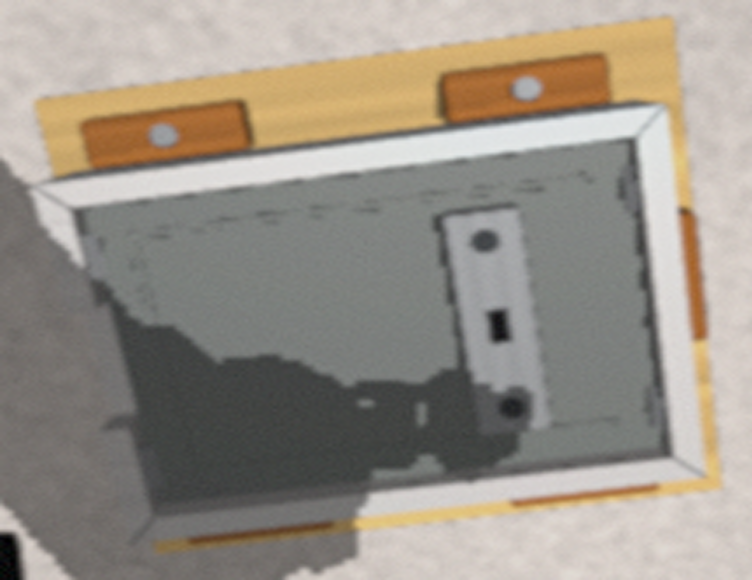

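View pics/c4.png

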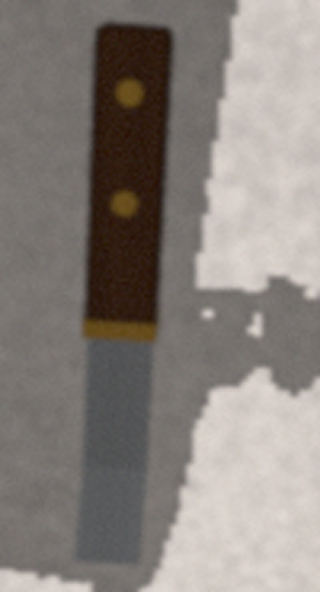

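```bash
python3 - <<'E'
from h import *
def ld(n): 
    z=np.load(f"pics/{n}_c.npz"); return {k:(float(z[k]) if z[k].ndim==0 else z[k]) for k in z}
cw=ld("wf"); ct=calibration("top")
def rep(c,uv,n):
    P=cast(c,uv,0.058)[:,:2]; mid=P.mean(0)
    print(n,P.round(4).tolist(),"mid",mid.round(4),"sides",[round(float(np.linalg.norm(P[i]-P[(i+1)%4])),4) for i in range(4)])
    # rect fit
    M=np.array([[-67,-89],[-67,89],[67,89],[67,-89]])/1000.  # TL,TR,BR,BL in wrist picture
    A=M-M.mean(0);B=P-mid;th=np.arctan2((A[:,0]*B[:,1]-A[:,1]*B[:,0]).sum(),(A*B).sum());print("th",th)
c3=np.array([(32,187),(665,103),(705,478),(133,545)],float); rep(cw,np.c_[205+c3[:,0]/3.5,110+c3[:,1]/2.9],"wrist")
c1=np.array([(505,388),(105,440),(68,148),(467,88)],float); # notch end low-x, far low-x, far hi-x, notch hi-x
rep(ct,np.c_[135+(c1[:,0]+.5)/5-.5,155+(c1[:,1]+.5)/5-.5],"top")
# lever
im=cv2.imread("pics/wl.png");hsv=cv2.cvtColor(im,cv2.COLOR_BGR2HSV)
def handle(c,im,roi,vmax):
    x0,y0,x1,y1=roi;sub=im[y0:y1,x0:x1].astype(int)
    m=((sub[...,2]-sub[...,0]>8)&(sub[...,2]<vmax)&(sub[...,2]>1.35*sub[...,0])).astype(np.uint8)
    m=cv2.morphologyEx(m,cv2.MORPH_CLOSE,np.ones((7,7)))
    n,l,s,_=cv2.connectedComponentsWithStats(m);k=1+s[1:,4].argmax()
    ys,xs=np.where(l==k);P=cast(c,np.c_[xs+x0,ys+y0],0.016)[:,:2].astype(np.float32)
    print(s[k],"minrect",cv2.minAreaRect(P))
handle(ld("wl"),im,(255,150,315,262),140)
top=cv2.imread("pics/top1.png") ; handle(calibration("top"),cv2.imread("pics/top0.png"),(362,210,392,268),140)
c=ld("wl");p=np.array([(129,93),(124,203),(120,330),(110,563)])/3.2+[245,150]
print(cast(c,p[:2],.016),cast(c,p[2:],.012))
# depth check
for n,u in (("wl",(284,200)),("wl",(330,60)),("wf",(300,165)),("wf",(290,200)),("wf",(340,200))):
    d=np.load(f"pics/{n}.npy")[u[1],u[0]];c=ld(n);R=cv2.Rodrigues(c["rvec"])[0]
    print(n,u,R.T@(np.array([(u[0]-c["cx"])/c["fx"]*d,(u[1]-c["cy"])/c["fy"]*d,d])-np.ravel(c["tvec"])))
# pad
m=cv2.imread("pics/top0.png");g=cv2.cvtColor(m,cv2.COLOR_BGR2HSV)
E
```

```text
wrist [[0.4995, 0.1499], [0.4718, 0.3247], [0.6046, 0.345], [0.6316, 0.1706]] mid [0.5519 0.2475] sides [0.177, 0.1343, 0.1765, 0.1337]
th 0.15489832099991277
top [[0.4966, 0.15], [0.4729, 0.3236], [0.602, 0.3434], [0.6301, 0.1688]] mid [0.5504 0.2465] sides [0.1752, 0.1306, 0.1769, 0.1349]
th 0.1472867613861864
[  16    8   27   99 2163] minrect ((0.48530757427215576, -0.1632908135652542), (0.023227795958518982, 0.10099975764751434), 86.34830474853516)
[  8   8  12  44 394] minrect ((0.48635533452033997, -0.1623757779598236), (0.021261364221572876, 0.09968600422143936), 86.160888671875)
[[ 0.45539192 -0.16106025  0.016     ]
 [ 0.49006162 -0.16344611  0.016     ]] [[ 0.5339133  -0.16620254  0.012     ]
 [ 0.62046398 -0.17191376  0.012     ]]
wl (284, 200) [ 0.47635358 -0.16289367  0.01563904]
wl (330, 60) [ 0.34542527 -0.11775214 -0.00040469]
wf (300, 165) [0.4902562  0.23374766 0.05819831]
wf (290, 200) [0.52668853 0.2225046  0.04690988]
wf (340, 200) [0.52401119 0.27296034 0.06081595]
```

View pics/top1.png

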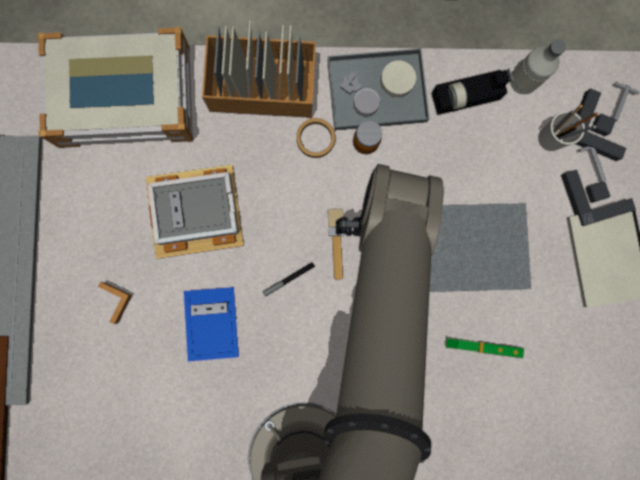

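```bash
cat >> h.py <<'E'
Z=np.array([0,0,1.])
FM=np.array([0.5516,0.247,0]);TH=0.153
fx_=np.array([np.cos(TH),np.sin(TH),0]);fy_=np.array([-np.sin(TH),np.cos(TH),0])
NOTCH=FM-0.089*fy_+0.040*Z
PSI=-0.065; GRIP0=np.array([0.4953,-0.1639,0.008]); H=0.0665
def Rlev(f,b):
    Lx=np.cos(b)*f-np.sin(b)*Z;Lz=np.sin(b)*f+np.cos(b)*Z
    return np.c_[Lx,np.cross(Lz,Lx),Lz]
def tcp_of(R,p,s=1,h=H):
    "tool pose for lever rotation R, grip p"
    return p+R[:,2]*h, q_from(np.c_[-s*R[:,0],s*R[:,1],-R[:,2]])
TIP=np.array([.120,0,.014]);HEEL=np.array([.090,0,-.002])
def lev_tip(b,tip,f=None,s=1,h=H):
    R=Rlev(fy_ if f is None else f,b);return tcp_of(R,tip-R@TIP,s,h)
def lev_heel(b,heel,f=None,s=1,h=H):
    R=Rlev(fy_ if f is None else f,b);return tcp_of(R,heel-R@HEEL,s,h)
def notch(x,y,z): return NOTCH+x*fx_+y*fy_+z*Z
E
python3 - <<'E'
from h import *
print(env.nose_length,NOTCH)
b=np.radians(28)
for s in(1,-1):
    print("s",s)
    for n,(p,q) in dict(grasp=tcp_of(Rlev(np.array([np.cos(PSI),np.sin(PSI),0]),0),GRIP0,s),pre=lev_tip(b,notch(0,-.04,.001),s=s),ins=lev_tip(b,notch(0,.035,.001),s=s),end=lev_heel(0,notch(0,.001,0),s=s),endm=lev_heel(-.1,notch(0,.001,0),s=s)).items():
        j=kin.inverse_kinematics(p,q);print(n,p.round(3),None if j is None else np.round(j,2))
E
```

```text
0.0726 [0.56516394 0.15903967 0.04      ]
s 1
grasp [ 0.495 -0.164  0.075] [-0.    0.59  0.25  2.09 -0.29  0.5   1.98]
pre [0.584 0.039 0.144] [-0.46  0.58  0.11  1.92  0.57  0.85  2.51]
ins [0.572 0.113 0.144] [-0.54  0.59  0.05  1.88  0.55  0.93  2.41]
end [0.579 0.071 0.109] [ 0.21  0.65 -0.59  1.89  0.51  0.76  2.63]
endm [0.58  0.065 0.099] [ 0.27  0.67 -0.59  1.89  0.4   0.7   2.77]
s -1
grasp [ 0.495 -0.164  0.075] [-0.62  1.12  1.26  2.12 -1.32  1.09 -0.27]
pre [0.584 0.039 0.144] [-0.8   0.65  0.57  1.94  0.23  0.73 -0.34]
ins [0.572 0.113 0.144] [-0.87  0.65  0.5   1.9   0.24  0.81 -0.46]
end [0.579 0.071 0.109] [-0.53  0.61  0.4   1.94 -0.37  0.66  0.26]
endm [0.58  0.065 0.099] [-0.45  0.63  0.36  1.94 -0.51  0.67  0.42]
```

```bash
python3 - <<'E'
from h import *
R=Rlev(np.array([np.cos(PSI),np.sin(PSI),0]),0)
p,q=tcp_of(R,GRIP0)
env.grip(0.05,60)
env.reach(p+[0,0,.06],q); print(env.movel(p,0.12,stop_force=8)); s=env.get_state();print(s["tcp_pos"]-p)
env.grip(0.0,100); s=env.get_state();print(s["opening"],s["force"],s["tcp_pos"])
env.movel(p+[0,0,.12],0.2)
im,d=camera("scene");cv2.imwrite("pics/s1.png",im)
im,d=camera("wrist");cv2.imwrite("pics/w1.png",im);print(env.get_state()["time"],env.get_state()["force"])
cv2.imwrite("pics/s1c.png",cv2.resize(cv2.imread("pics/s1.png")[120:320,180:380],None,fx=3,fy=3))
E
```

```text
False
[ 0.00058107 -0.00010905  0.00083213]
0.020996530821726492 [-1.67963921 -0.1737689   9.31083706] [ 0.4959049  -0.16409847  0.07580593]
6.6917 [ 0.58427083 -0.39265451 -2.10469944]
```

View pics/s1c.png

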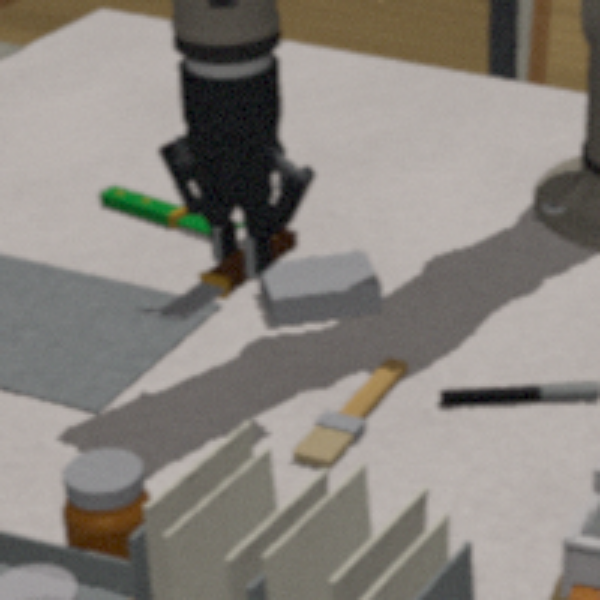

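View pics/w1.png

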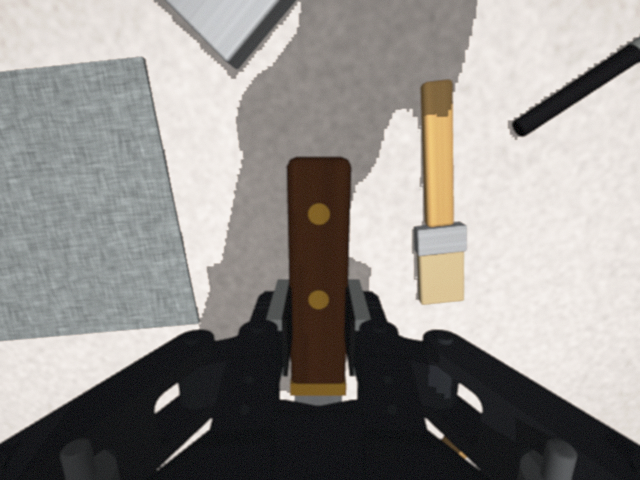

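```bash
python3 - <<'E'
from h import *
s=env.get_state();T=m_from(s["orientation"]);p0=s["tcp_pos"]
p,q=tcp_of(Rlev(np.array([np.cos(PSI),np.sin(PSI),0]),0),GRIP0);print("err",p0-(p+[0,0,.12]))
c=calibration("wrist");im,d=camera("wrist")
R=cv2.Rodrigues(np.array(c["rvec"]))[0];t=np.ravel(c["tvec"])
def pts(us,vs):
    U,V=np.meshgrid(us,vs);D=d[V,U];X=np.c_[((U-c["cx"])/c["fx"]*D).ravel(),((V-c["cy"])/c["fy"]*D).ravel(),D.ravel()]
    X=X[X[:,2]>0];return ((X-t)@R-p0)@T   # tool coordinates
for vs in ((168,185),(185,205),(235,255),(255,290),(315,335),(340,375)):
    P=pts(range(305,333),range(*vs));print(vs,np.median(P,0).round(4))
# handle edges: rear end in tool coords
hsv=im.astype(int);m=(hsv[...,2]-hsv[...,0]>12)&(hsv[...,2]<120)
for v in (170,200,240,270):
    xs=np.where(m[v,270:380])[0]+270
    P=pts([xs.min(),xs.max()],[v]);print(v,xs.min(),xs.max(),P.round(4).tolist())
ys=np.where(m[140:200,318])[0]+140;print(ys.min(),pts([318],[ys.min()+1]))
E
```

```text
err [-0.00096162  0.00037206 -0.00148285]
(168, 185) [ 0.055  -0.0001  0.0607]
(185, 205) [0.0483 0.0001 0.0608]
(235, 255) [0.029  0.0001 0.0607]
(255, 290) [ 0.0177 -0.0002  0.0608]
(315, 335) [-0.0054 -0.0002  0.061 ]
(340, 375) [-0.0207 -0.0002  0.0609]
170 287 350 [[0.0569, -0.0115, 0.0626], [0.057, 0.0114, 0.062]]
200 287 349 [[0.0213, -0.0233, 0.1943], [0.0461, 0.0112, 0.0614]]
240 288 348 [[0.0299, -0.0119, 0.0638], [0.0305, 0.0112, 0.0617]]
270 289 347 [[0.0171, -0.0118, 0.0644], [0.0183, 0.0111, 0.0613]]
156 [[ 0.06112943 -0.00023092  0.06896691]]
```

```bash
sed -i 's/H=0.0665/H=0.0679/' h.py; python3 - <<'E'
from h import *
b=np.radians(28)
p,q=lev_tip(b,notch(0,-.03,.0009))
env.reach(p+[0,0,.08],q); env.movel(p+[0,0,.006],.12); env.dwell(.2)
s=env.get_state();print("err",s["tcp_pos"]-p,s["force"],s["time"])
print("roterr",Ro.from_matrix(m_from(q).T@m_from(s["orientation"])).as_rotvec())
im,d=camera("scene");cv2.imwrite("pics/s2.png",im);np.save("pics/s2.npy",d);
cv2.imwrite("pics/s2c.png",cv2.resize(im[180:340,330:490],None,fx=3.7,fy=3.7,interpolation=cv2.INTER_CUBIC))
im,d=camera("top");cv2.imwrite("pics/t2.png",im)
cv2.imwrite("pics/t2c.png",cv2.resize(im[140:280,140:340],None,fx=4,fy=4,interpolation=cv2.INTER_CUBIC))
im,d=camera("wrist");cv2.imwrite("pics/w2.png",im)
E
```

```text
err [4.58974769e-04 8.28237307e-05 6.84611209e-03] [ 0.06358329  0.10643943 -2.76679046] 8.5667
roterr [ 0.00130243 -0.00040166  0.0009349 ]
```

View pics/s2c.png

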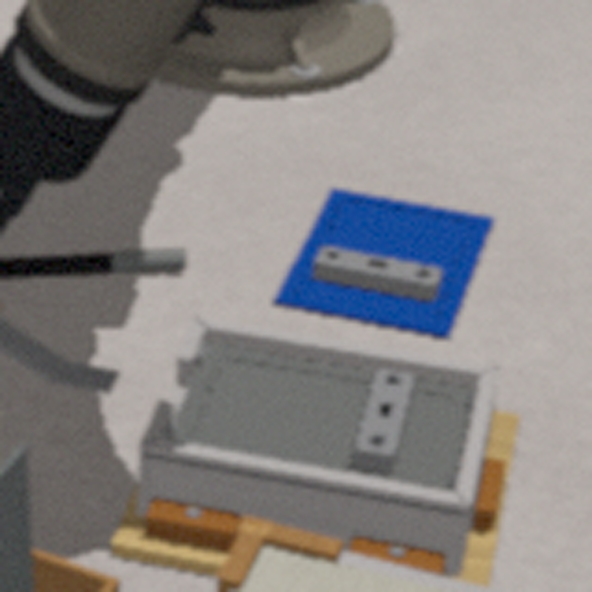

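View pics/t2c.png

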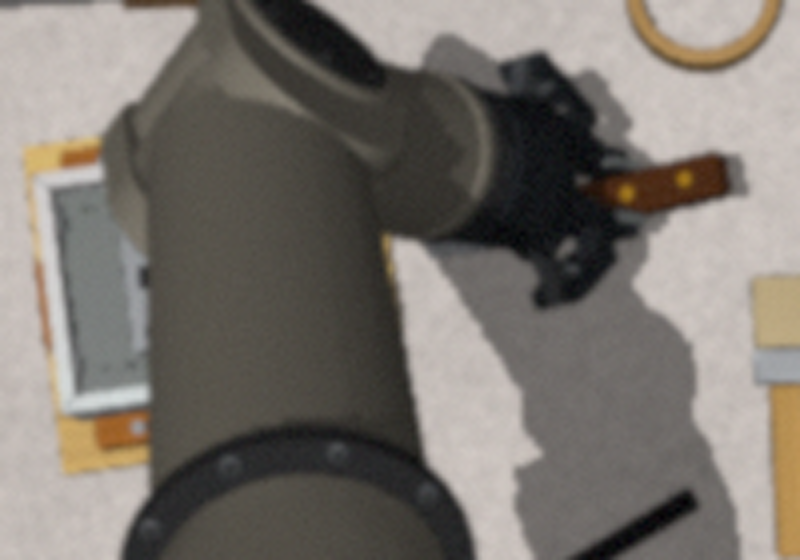

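View pics/w2.png

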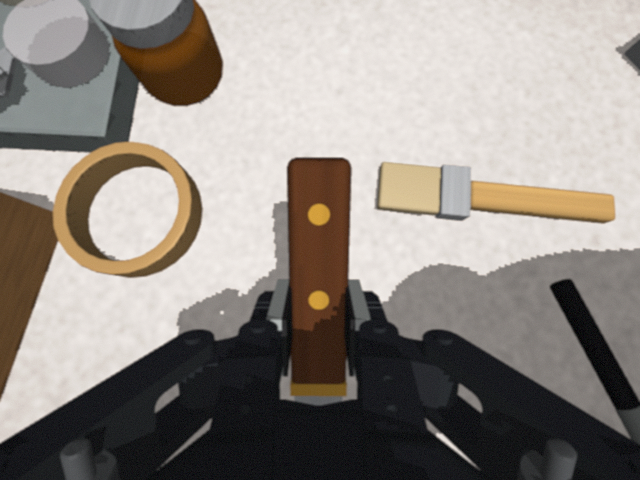

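```bash
python3 - <<'E'
from h import *
b=np.radians(28)
def mv(x,y,z,v,sf=None):
    p,q=lev_tip(b,notch(x,y,z)); r=env.movel(p,v,rot=q,stop_force=sf); s=env.get_state()
    d=s["tcp_pos"]-p; print((x,y,z),r,"err x,y,z mm",(np.array([d@fx_,d@fy_,d[2]])*1e3).round(2),"F",s["force"].round(1),round(s["time"],2)); return r,d
mv(0,-.01,.005,.1)
r,_=mv(0,.006,.005,.04,6)
if not r:
    env.dwell(.1); mv(0,.006,-.003,.012,3)
E
```

```text
(0, -0.01, 0.005) False err x,y,z mm [ 0.17  1.72 -0.21] F [-0.7  0.2 -1.5] 9.07
(0, 0.006, 0.005) False err x,y,z mm [0.01 0.06 0.02] F [ 0.4  0.7 -1.4] 9.62
(0, 0.006, -0.003) True err x,y,z mm [-0.09 -0.49  0.91] F [ 1.  -1.3  1.8] 10.28
```

```bash
cat >> h.py <<'E'
def mv(x,y,z,v,sf=None,b=np.radians(28),heel=False):
    p,q=(lev_heel if heel else lev_tip)(b,notch(x,y,z)); r=env.movel(p,v,rot=q,stop_force=sf); s=env.get_state()
    d=s["tcp_pos"]-p; print((x,y,round(z,4)),round(np.degrees(b),1),r,"err mm",(np.array([d@fx_,d@fy_,d[2]])*1e3).round(2),"F",s["force"].round(1),round(s["time"],2)); return r,d
E
python3 - <<'E'
from h import *
mv(0,.006,-.0014,.02)
env.dwell(.1); print(env.get_state()["force"])
mv(0,.035,-.0014,.03,7)
im,d=camera("scene");cv2.imwrite("pics/s3.png",im)
cv2.imwrite("pics/s3c.png",cv2.resize(im[230:340,300:460],None,fx=5,fy=5,interpolation=cv2.INTER_CUBIC))
E
```

```text
(0, 0.006, -0.0014) 28.0 False err mm [-0.   -0.21  0.05] F [ 0.7 -0.8  0.7] 10.53
[ 0.14282009 -1.09543663  1.20570104]
(0, 0.035, -0.0014) 28.0 False err mm [ 0.09  0.22 -0.01] F [ 0.2 -1.8  2.3] 11.75
```

View pics/s3c.png

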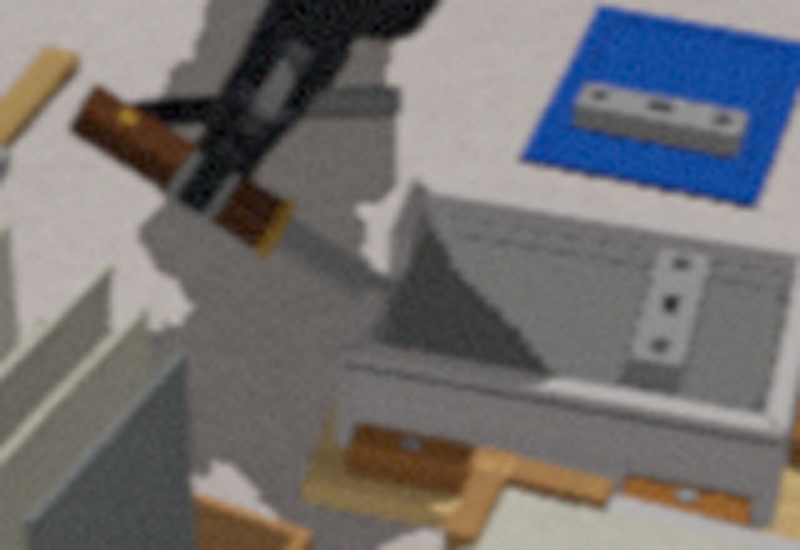

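```bash
python3 - <<'E'
from h import *
for a in (24,20,16,12):
    mv(0,.001,-.0014,.04,None,np.radians(a),True)
im,d=camera("scene");cv2.imwrite("pics/s4.png",im)
cv2.imwrite("pics/s4c.png",cv2.resize(im[230:340,300:460],None,fx=5,fy=5,interpolation=cv2.INTER_CUBIC))
E
```

```text
(0, 0.001, -0.0014) 24.0 False err mm [ 0.13  2.54 -0.2 ] F [-1.2  5.1  3.3] 12.15
(0, 0.001, -0.0014) 20.0 False err mm [0.24 2.83 0.09] F [-2.7  6.8  5.8] 12.5
(0, 0.001, -0.0014) 16.0 False err mm [-0.03 -0.74  0.01] F [ 1.7 -1.4  1.8] 12.85
(0, 0.001, -0.0014) 12.0 False err mm [-0.26 -1.27 -0.05] F [ 1.3 -2.9  2.7] 13.2
```

View pics/s4c.png

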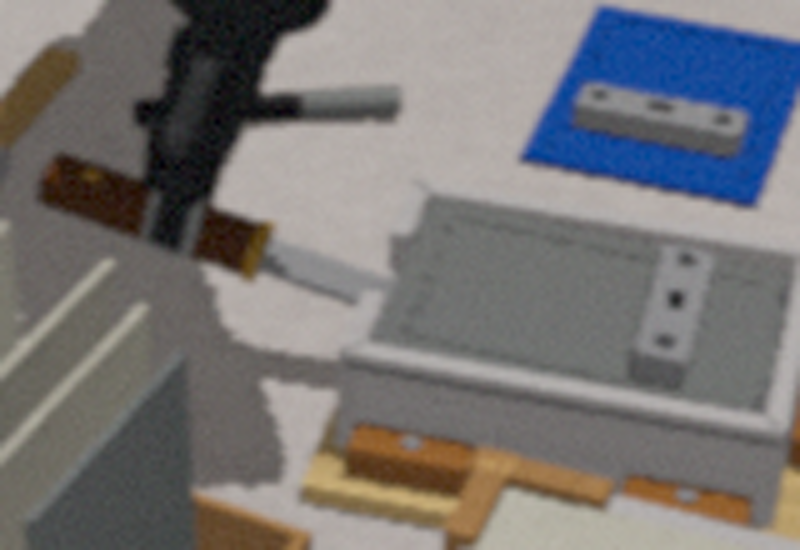

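```bash
cat >> h.py <<'E'
def backz(d,c,nm=""):
    "heights on the back surface (scene depth) at frame coords"
    R=cv2.Rodrigues(np.array(c["rvec"]))[0];t=np.ravel(c["tvec"])
    V,U=np.mgrid[150:400,300:520];D=d[V,U]
    X=np.c_[((U-c["cx"])/c["fx"]*D).ravel(),((V-c["cy"])/c["fy"]*D).ravel(),D.ravel()];X=X[X[:,2]>0]
    W=(X-t)@R; L=np.c_[(W-FM)@fx_,(W-FM)@fy_,W[:,2]]
    for y in range(-85,80,10):
        k=(abs(L[:,0])<35)&(abs(L[:,1]*1e3-y)<4)&(L[:,2]>.03)&(L[:,2]<.09)
        print(y,k.sum(),np.median(L[k,2]).round(4) if k.any() else None,end=" | ")
    print()
E
python3 - <<'E'
from h import *
print("before");backz(np.load("pics/scene0.npy"),calibration("scene"))
for a in (9,6): mv(0,.001,-.0014,.04,None,np.radians(a),True)
im,d=camera("scene");backz(d,calibration("scene"))
E
```

```text
before
-85 384 0.0597 | -75 502 0.0528 | -65 438 0.0506 | -55 195 0.0486 | -45 188 0.0485 | -35 186 0.0485 | -25 193 0.0487 | -15 205 0.0484 | -5 189 0.0485 | 5 190 0.0481 | 15 191 0.0485 | 25 173 0.0561 | 35 199 0.0589 | 45 215 0.0523 | 55 195 0.0486 | 65 200 0.0484 | 75 201 0.0484 | 
(0, 0.001, -0.0014) 9.0 False err mm [0.01 0.25 0.07] F [ 0.1 -1.7  1.7] 13.55
(0, 0.001, -0.0014) 6.0 False err mm [-0.04  0.1   0.04] F [-0.6 -0.6  2.7] 13.85
-85 371 0.06 | -75 472 0.0598 | -65 443 0.0592 | -55 198 0.0581 | -45 191 0.0571 | -35 192 0.0569 | -25 199 0.0565 | -15 207 0.0553 | -5 197 0.0547 | 5 197 0.0538 | 15 196 0.0531 | 25 175 0.0549 | 35 198 0.0611 | 45 214 0.0561 | 55 202 0.0504 | 65 199 0.0495 | 75 199 0.049 |
```

```bash
python3 - <<'E'
from h import *
mv(0,.001,-.0004,.05,None,np.radians(12),True)
mv(0,.001,.0006,.05,None,np.radians(20),True)
mv(0,-.06,.001,.1,None,np.radians(20),True)
env.dwell(.1)
im,d=camera("scene");cv2.imwrite("pics/s5.png",im);backz(d,calibration("scene"))
cv2.imwrite("pics/s5c.png",cv2.resize(im[230:340,300:460],None,fx=5,fy=5,interpolation=cv2.INTER_CUBIC));print(env.get_state()["time"])
E
```

```text
(0, 0.001, -0.0004) 12.0 False err mm [-0.17  1.47 -0.26] F [ 0.2  0.1 -0.6] 14.3
(0, 0.001, 0.0006) 20.0 False err mm [-0.35 -0.62 -0.42] F [ 0.  -0.5 -2. ] 14.78
(0, -0.06, 0.001) 20.0 False err mm [ 0.09  0.49 -0.05] F [-0.   0.6 -2.1] 15.54
-85 370 0.0593 | -75 472 0.058 | -65 451 0.0574 | -55 203 0.056 | -45 188 0.0554 | -35 191 0.0548 | -25 201 0.0544 | -15 208 0.0541 | -5 190 0.0532 | 5 194 0.0526 | 15 196 0.0522 | 25 174 0.054 | 35 200 0.0596 | 45 219 0.0541 | 55 195 0.0498 | 65 197 0.0488 | 75 199 0.0489 | 
15.6917
```

View pics/s5c.png

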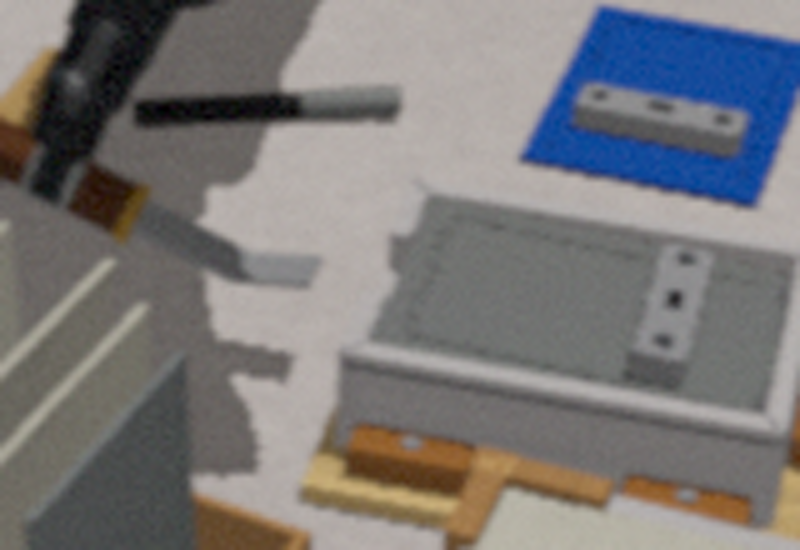

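```bash
python3 - <<'E'
from h import *
p,q=tcp_of(Rlev(np.array([np.cos(PSI),np.sin(PSI),0]),0),GRIP0)
s=env.get_state();env.movel(s["tcp_pos"]-fy_*.03+[0,0,.08],.25)
env.reach(p+[0,0,.07],q);env.movel(p+[0,0,.004],.12);env.dwell(.1)
print(env.movel(p+[0,0,-.002],.02,stop_force=4));s=env.get_state();print(s["tcp_pos"]-p,s["force"])
env.grip(.05);env.movel(p+[0,0,.10],.25)
im,d=camera("wrist");cv2.imwrite("pics/w6.png",im);print(env.get_state()["time"])
p=FM+0.034*fy_-.04*fx_+[0,0,.30]
env.reach(p,down(np.pi/2+TH));env.dwell(.15)
c=calibration("wrist");im,d=camera("wrist");cv2.imwrite("pics/w7.png",im);np.save("pics/w7.npy",d);np.savez("pics/w7_c.npz",**{k:np.array(v) for k,v in c.items()})
im,d=camera("top");cv2.imwrite("pics/t7.png",im);print(env.get_state()["time"])
E
```

```text
True
[ 5.63403496e-04 -1.21310605e-04 -7.18410704e-05] [-0.14275293  0.60660222  5.79087686]
19.1083
21.025
```

View pics/w7.png

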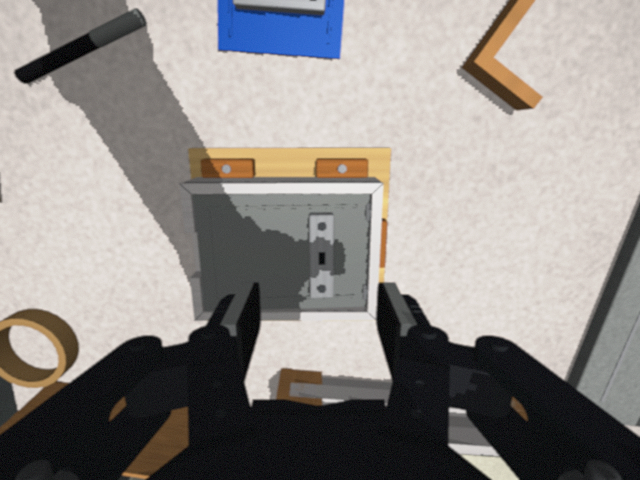

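View pics/t7.png

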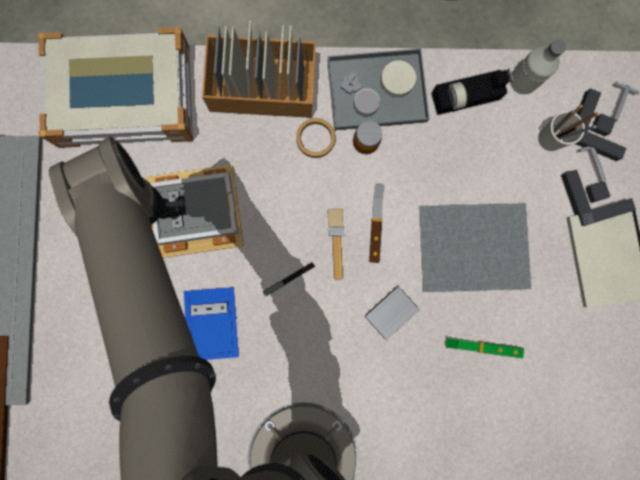

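```bash
python3 - <<'E'
from h import *
z=np.load("pics/w7_c.npz");c={k:(float(z[k]) if z[k].ndim==0 else z[k]) for k in z};d=np.load("pics/w7.npy")
R=cv2.Rodrigues(c["rvec"])[0];t=np.ravel(c["tvec"])
V,U=np.mgrid[185:310,190:372];D=d[V,U]
W=(np.c_[((U-c["cx"])/c["fx"]*D).ravel(),((V-c["cy"])/c["fy"]*D).ravel(),D.ravel()]-t)@R
L=np.c_[(W-FM)@fx_,(W-FM)@fy_,W[:,2]]
# plane from back face excluding bar/shadow edges
k=(abs(L[:,0])<45)&(L[:,1]>-.06)&(L[:,1]<.012)&(L[:,2]<.062)&(L[:,2]>.045)
A=np.c_[L[k,:2],np.ones(k.sum())];co,*_=np.linalg.lstsq(A,L[k,2],rcond=None);print("plane",co,k.sum())
r=L[:,2]-(L[:,:2]@co[:2]+co[2]);b=(r>.010)&(r<.02)&(L[:,1]>.01)&(L[:,1]<.06)&(abs(L[:,0])<.05)
print("bar",b.sum(),L[b].mean(0),L[b].min(0),L[b].max(0),r[b].mean())
B=cv2.minAreaRect(L[b][:,:2].astype(np.float32));print(B)
P=cast(c,[(321.3,258),(322,226.5),(321.3,289)],.0645);print(np.c_[(P-FM)@fx_,(P-FM)@fy_])
# pad in top
im=cv2.imread("pics/t7.png");sub=cv2.cvtColor(im,cv2.COLOR_BGR2GRAY)
roi=im[190:305,405:545].astype(int);m=(roi.sum(2)<390).astype(np.uint8);m=cv2.morphologyEx(m,cv2.MORPH_OPEN,np.ones((5,5)));m=cv2.morphologyEx(m,cv2.MORPH_CLOSE,np.ones((5,5)))
n,l,s,_=cv2.connectedComponentsWithStats(m);q=1+s[1:,4].argmax();print(s[q])
ys,xs=np.where(l==q);print(cv2.minAreaRect(cast(calibration("top"),np.c_[xs+405,ys+190],.004)[:,:2].astype(np.float32)))
E
```

```text
plane [-0.01443188 -0.05372626  0.05209339] 8912
bar 2014 [-0.00203926  0.03552779  0.06364827] [-0.04043274  0.02460431  0.06029973] [0.03933179 0.046641   0.06666455] 0.01343422371110162
((-0.0005947835743427277, 0.03566526621580124), (0.021713677793741226, 0.07977545261383057), 89.6779556274414)
[[-0.00028324  0.03519858]
 [-0.02974715  0.0358103 ]
 [ 0.03024862  0.03520423]]
[  15   14  110   87 9029]
((0.47147828340530396, -0.39271581172943115), (0.19741511344909668, 0.24712808430194855), 1.732607364654541)
```

```bash
cat >> h.py <<'E'
def back_pose(f,tilt,bar,hb):
    "f: horizontal dir of back +y; tilt: nose(-y) up; bar: bar mid"
    n=np.sin(tilt)*f+np.cos(tilt)*Z; y=np.cos(tilt)*f-np.sin(tilt)*Z
    return bar+n*hb, q_from(np.c_[np.cross(y,-n),y,-n])
HB=0.069
BAR=FM-.0005*fx_+.0354*fy_+np.array([0,0,.057])
PSI_P=np.radians(1.73);PAD=np.array([.4715,-.3927,0]);py_=np.array([-np.sin(PSI_P),np.cos(PSI_P),0])
E
python3 - <<'E'
from h import *
p,q=back_pose(fy_,.056,BAR,HB)
env.grip(.04)
n=(p-BAR)/HB
env.movel(p+n*.04,.15,rot=q);env.movel(p+n*.002,.06,stop_force=4);env.dwell(.15)
s=env.get_state();e=s["tcp_pos"]-(p+n*.002);print(e,s["force"],s["time"])
c=calibration("wrist");im,d=camera("wrist");cv2.imwrite("pics/w8.png",im)
im,d=camera("scene");backz(d,calibration("scene"))
cv2.imwrite("pics/s8c.png",cv2.resize(im[210:340,320:480],None,fx=4.6,fy=4.6,interpolation=cv2.INTER_CUBIC))
E
```

```text
[0.00027784 0.00013245 0.00044257] [ 0.16594892 -0.41636856  0.21750848] 23.3
-85 374 0.0597 | -75 480 0.0577 | -65 450 0.057 | -55 200 0.0559 | -45 189 0.0555 | -35 189 0.0548 | -25 199 0.0545 | -15 200 0.0539 | -5 179 0.053 | 5 156 0.0528 | 15 212 0.0529 | 25 169 0.0548 | 35 198 0.0599 | 45 214 0.0544 | 55 163 0.0496 | 65 178 0.0498 | 75 188 0.0486 |
```

View pics/w8.png

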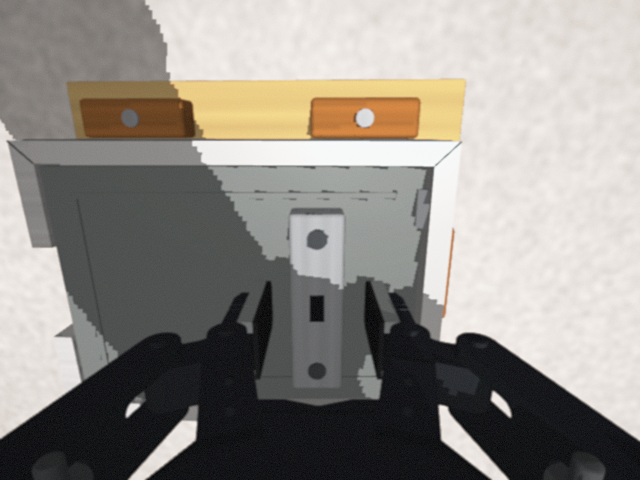

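View pics/s8c.png

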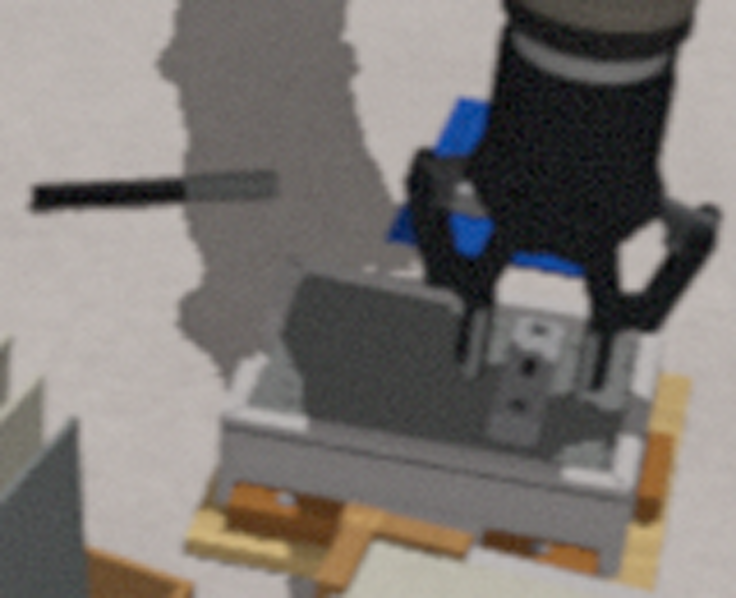

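Fingers are centred on the bar (slot at (317,308), pads at 262 and 373). Close and lift.

```bash
python3 - <<'E'
from h import *
p,q=back_pose(fy_,.056,BAR,HB);n=(p-BAR)/HB
env.movel(p+n*.0005,.02,stop_force=3)
env.grip(0,80);s=env.get_state();print(s["opening"],s["force"],s["tcp_pos"]-p)
p1=s["tcp_pos"]
for h in (.006,.012,.025,.06):
    env.movel(p1+[0,0,h],.06);print(h,env.get_state()["force"].round(1))
p2=s["tcp_pos"]+[0,0,.13]
env.movel(p2,.2);print(env.get_state()["opening"],env.get_state()["time"])
im,d=camera("scene");cv2.imwrite("pics/s9.png",im)
im,d=camera("wrist");cv2.imwrite("pics/w9.png",im)
E
```

```text
0.019550591152571385 [-0.84212299 -0.85559989  1.51856663] [2.32222298e-06 1.18823249e-04 6.82416029e-04]
0.006 [ 0.8 -6.4 -1.1]
0.012 [ 0.2 -1.  -2. ]
0.025 [-0.3 -0.1 -2.1]
0.06 [-0.6  0.  -2.2]
0.019584934494164916 26.0583
```

View pics/s9.png

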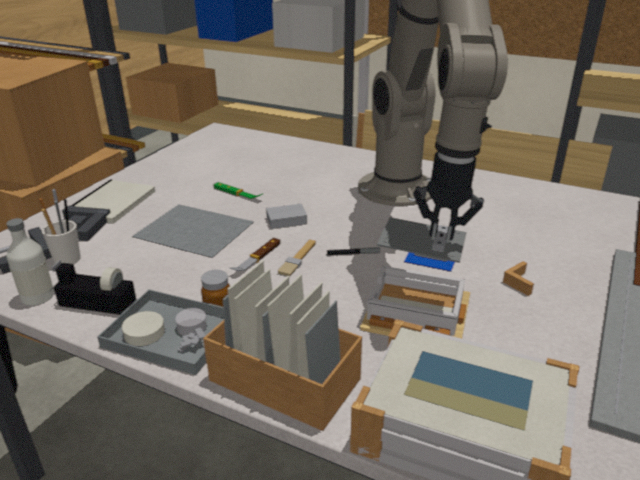

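View pics/w9.png

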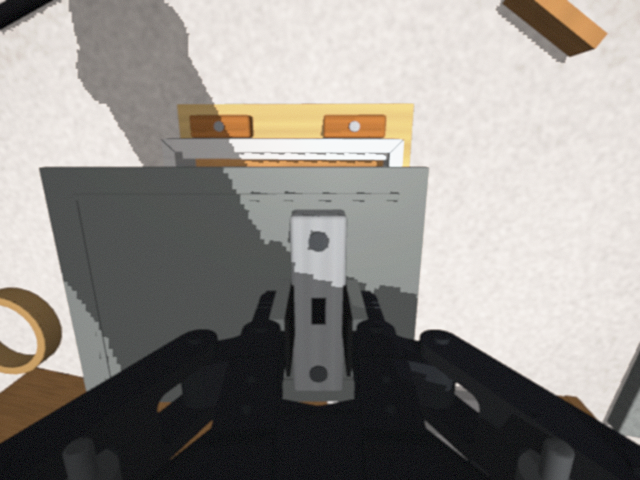

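```bash
python3 - <<'E'
from h import *
bar=PAD+.034*py_+np.array([0,0,.015])
p,q=back_pose(py_,0,bar,HB+.0006)
env.reach(p+[0,0,.08],q);env.dwell(.2)
s=env.get_state();print(s["tcp_pos"]-p,s["time"])
c=calibration("wrist");im,d=camera("wrist");cv2.imwrite("pics/w10.png",im)
R=cv2.Rodrigues(np.array(c["rvec"]))[0];t=np.ravel(c["tvec"])
V,U=np.mgrid[170:300,60:420];D=d[V,U];W=(np.c_[((U-c["cx"])/c["fx"]*D).ravel(),((V-c["cy"])/c["fy"]*D).ravel(),D.ravel()]-t)@R-s["tcp_pos"]
z=W[:,2];k=(abs(z+.0755)<.012)&(D.ravel()>0)
for _ in range(3):
    co,*_x=np.linalg.lstsq(np.c_[W[k,:2],np.ones(k.sum())],z[k],rcond=None)
    k=abs(z-W[:,:2]@co[:2]-co[2])<.003
print("plane slope x,y, z0",co,k.sum())
im,d=camera("top");cv2.imwrite("pics/t10.png",im)
E
```

```text
[0.00055039 0.00060575 0.08002442] 28.6833
plane slope x,y, z0 [-0.0018018  -0.00278279 -0.07738988] 40674
```

View pics/w10.png

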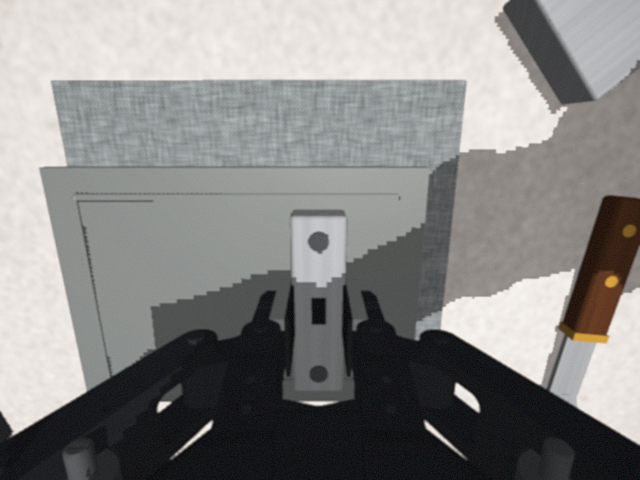

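View pics/t10.png

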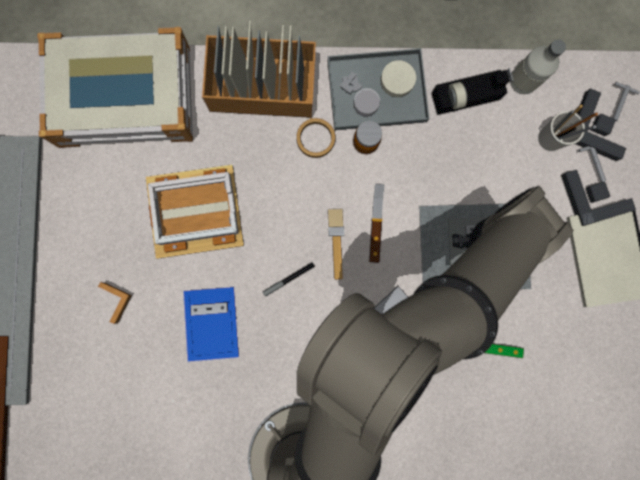

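```bash
python3 - <<'E'
from h import *
bar=PAD+.034*py_+np.array([0,0,.015])
p,q=back_pose(py_,0,bar,HB+.0006)
env.movel(p+[0,0,.008],.12);env.dwell(.15)
print(env.movel(p+[0,0,-.004],.02,stop_force=4));s=env.get_state();print(s["tcp_pos"]-p,s["force"])
env.dwell(.1);env.grip(.04);env.movel(s["tcp_pos"]+[0,0,.08],.15)
env.reach([.40,-.10,.40],down(np.pi/2));env.dwell(.2)
im,d=camera("scene");cv2.imwrite("pics/s11.png",im)
im,d=camera("top");cv2.imwrite("pics/t11.png",im);print(env.get_state()["time"])
cv2.imwrite("pics/t11c.png",cv2.resize(im[170:310,360:550],None,fx=4,fy=4,interpolation=cv2.INTER_CUBIC))
E
```

```text
True
[ 1.29738148e-04 -3.64572730e-05 -2.87084967e-04] [-1.00448747  0.0088618   6.0012271 ]
32.9167
```

View pics/t11c.png

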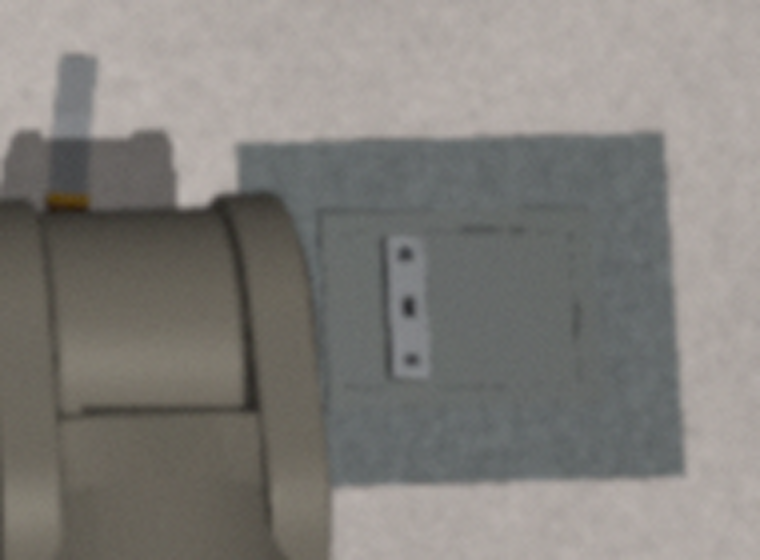

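View pics/s11.png

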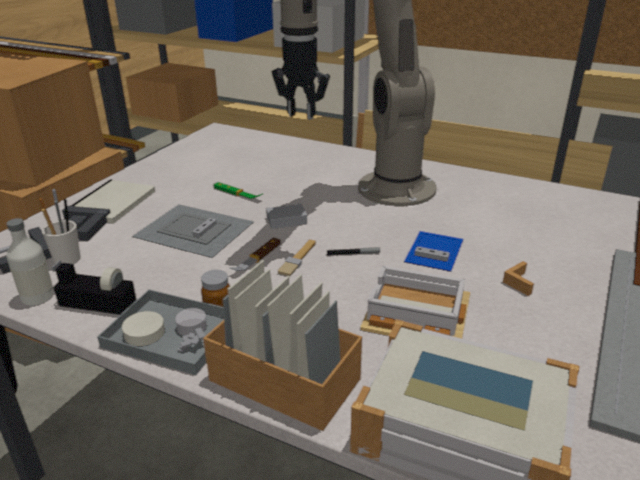

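```bash
python3 - <<'E'
from h import *
b=cast(calibration("top"),[(360+408/4,170+307/4)],.022)[0];m=b-.034*py_;print("bar",b,"back-pad mm",(m-PAD)[:2]*1e3)
s=env.get_state();print(s["time"],abs(s["joint_velocities"]).max())
job.job_done()
E
```

```text
bar [ 0.46987937 -0.35900513  0.022     ] back-pad mm [-0.59418778 -0.28962829]
32.9167 0.006223706982188475
the job is handed in; nothing more can be done
```

I pried up the back's notched end with the lever, took the back off by its bar, set it on the felt pad and handed the job in at 32.9 s of the 69 s. I got no verdict back.

- **Prying:** The tip met the sill about 2 mm lower than I had calculated. I corrected from that touch, and the tip then slid into the slot without jamming. As I levered down, the force dropped between 20 and 16 degrees of handle slope, when the end sprang clear. With the lever drawn out, the scene camera's depth put the lip about 53–54 mm above the bench. A plane fit from the wrist camera gave nearer 52.4 mm. Both are above the required 51.5 mm, but the lower one only just.
- **Lever:** It was laid back at its original place on the bare bench, and it touched down gently. In the last top picture the arm covers its handle, but the scene picture shows it lying there, off the pad.
- **Back:** It lifted out of the weak catches without trouble and was lowered onto the pad until it touched, bar upwards. Just before lowering it was level to within 0.003 rad. The last top picture puts its middle within about 1 mm of the pad's middle, and it looks square to the pad.
- **Everything else:** The brush, tape, jar, marker, corner guard and the blue and green look-alikes appear unmoved in the pictures. I did not measure their positions again.

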